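# Right the beaker and hold the block heater open

### The arm

A 6-joint arm with a two-finger parallel gripper is mounted at the origin on the work surface. World frame = base frame: x ahead of the robot, y to its left, z up, the work surface at z = 0. Lengths are in m, angles in rad, forces in N, time in s.
With the tool pointing down it reaches from about 0.375 to 0.9 m from the base axis. Payload 3.1 kg.
Tool frame: the origin (TCP) lies at the very end of the fingers, on their centre line; the grasp point (between the pads) lies 19 mm behind it; z points along the fingers, y is the line along which they close (so a half turn about z gives the same grasp; the last joint's range is limited). The gripper opens to 85 mm and grips with 20 to 120 N. Pads are 22 mm wide; open, the fingers measure 114 mm over their backs; the gripper's body (76 mm by 85 mm) begins 54 mm behind the grasp point. The pads swing forward as they close: fully open they stand 13 mm farther back than shut.
Start: joints at [-1.45, 0.527, 1.433, -0, 1.181, -0.178], TCP at [0.185, -0.597, 0.231] pointing down, gripper open.
Joint ranges: [-3.08, 3.08], [-0.75, 2.2], [0.22, 2.44], [-1.43, 4.57], [0, 2.65], [-2.85, 2.85]. Speed limits (rad/s): [2.79, 2.79, 3.14, 3.14, 3.14, 3.14].

### API

Orientations are given as a rotation vector (axis times angle).
In Python, from plant import robot, eyes gives the robot as it stands.
- The arm moves only by the tool jog_arm, never from a script. Its argument "deltas" is a list of rows, each a list of 2 entries, a list of its own where there are three numbers: the shift along the tool's x, y, z in m, then the turn, a rotation vector about the tool's x, y, z in rad. In form: [[[dx, dy, dz], [rx, ry, rz]], ...]. A call has 1 to 20 rows; each row is the pose to reach, as a shift and turn from the pose commanded when the call began, along the tool's axes at that moment; what a row does not reach only later rows make up. A row lasts 1/10 s, in which the tool goes at most 50 mm and 8.59 degrees, less where a joint would pass 70% of its speed; a pose out of reach is approached as far as the arm can. A call with a gripper value outside its range is refused whole. "claw" is the finger opening in m, from 0 to 0.0854, set as the call begins (left out, the last holds). The fingers move at their own pace and stop on an object; "force" is the grip in N (left out, the last holds). Time passes only in rows, so rows that repeat a pose let the fingers close. It gives the time, the measured TCP pose, the force, the opening and the grip force at its end, in the units of the state.
- robot.observe(): the state, without advancing time (a new reading comes with each control period).
- eyes.grab_frame(name): name is "scene" or "top" or "wrist"; returns (picture, depth): 420x560x3 uint8, red, green, blue; 420x560 float32, m along the optical axis (not along the pixel's ray), 0 where there is no reading.
- eyes.camera_params(name): a dict with "fx", "fy", "cx", "cy" (pixels), "T" (4x4, takes a point from camera to world coordinates); the wrist camera has in their place "tool_from_camera" (4x4, takes a point from camera to tool coordinates, whose origin is the TCP and whose axes are the flange's). Camera axes: x right, y up, looking along -z (the intrinsics and any distortion apply to the point x, -y, -z); pixel columns grow to the right and rows downward; lengths in m; the calibration is good to about 2 mm. A picture is of the moment at which its call begins: read the wrist's pose just before it. camera_params takes no time and is no camera call.
- robot.finish_job(): hands the job in; it is judged then, once.
Trained networks look in the newest picture that a camera, given by its name, has taken for a name from the list of things; names that differ only in an ending like _2 or _b are one class to them, and where a whole thing is asked for, a point or a joint stands for the part that bears it (a point fixed in the world has none). Each returns a list of dicts, best first, with "score" (0 to 1); they miss things now and then, are a little off and sometimes report something else, mostly with a low value. They report only what shows in the picture. A call takes as long as a camera call.
- eyes.boxes_of(label, camera): "position" ([x, y, z] in m, in world coordinates, good to about 4 mm: the middle of the surface that is visible of it).
The state is a dict: "time_s": time; "q": joint angles; "qvel": joint speeds; "effort": joint torques, N m; "position": TCP position; "ee_rot": TCP orientation; "force": force on the tool from outside, world axes, zero at the start; "torque": the same for the moment, N m; "grip_width": opening from 0.0 (shut) to 1.0 (fully open); "finger_force": force on a finger pad.
Only numpy, scipy, OpenCV 4.12 (cv2) and the standard library are available. Lean on these libraries where they do the work, as an engineer would, in place of code of your own. Each camera call takes 0.05 s, during which the arm holds its last target. There are 200 camera calls.

### The job

Tubes are about to be moved from the block heater into the beaker by a colleague across the bench. First turn over the white beaker, which has drained mouth-down on the dark drying mat, and stand it upright, mouth-up, on the mat again and let go of it, without dropping it or letting it fall over; then lift the heater's lid to 60 degrees from closed and finish while still holding it steady there, because it falls shut by itself. Leave the amber bottle, the tube rack and the yellow jar where they stand, and do not prop the lid on anything.

Things in the scene. Friction and masses are not known exactly. Their poses are not given: they have to be found in the camera images.
- mat: Dark rubber drying mat fixed flat on the bench, 260 (x) by 220 (y) mm, 6 mm thick. Origin at the centre of its underside, z up. It may be left or right of the heater, at any small yaw.
- beaker: White plastic beaker with blue bands, straight-sided, 54 mm outer diameter, 85 mm tall, wall 3 mm, base 5 mm thick, about 70 g, no handle. Origin at the centre of the outside of its closed base; its z axis runs from the base to the open mouth. At the start it stands mouth-down on the mat, so its z axis points down and its origin is at its top, 91 mm above the bench. Laid on its side it stays about where it is left; its axis is then 27 mm above the mat's top.
- beaker_mouth (a point): Centre of the beaker's open mouth, on its axis 85 mm from the base.
- heater: White benchtop block heater fixed on the bench, 220 (x) by 200 (y) mm, 110 mm high, with a metal block of tubes inside and a grey lid on top. Origin at the centre of its underside, z up, x from the hinge side (nearer the robot) towards the side with the lid's handle (away from the robot, where the colleague stands), y along the hinge.
- lid (a joint): Angle of the heater's lid in rad: 0 closed, growing as the handle side rises; 60 degrees is 1.047; stop at 1.45. The lid is a 220 by 200 mm panel 10 mm thick, about 0.3 kg, and falls shut from any angle when let go; there is almost no friction in the hinge.
- lid_hinge (a point): Point on the lid's hinge line, at the middle of its width, 110 mm above the bench, on the heater's near top edge. Axes turn with the lid: x from the hinge to the handle side, z out of the lid's upper face. The hinge line runs along y.
- lid_handle (a point): Middle of the black grab bar on the lid: a round bar 10 mm thick and 100 mm long, parallel to the hinge, standing 35 mm above the lid's upper face (30 mm clear beneath) on a post at each end. It is 190 mm from the hinge line along the lid and 45 mm above the lid's underside. With the lid closed it is 155 mm above the bench.
- amber_bottle: Bystander: brown bottle with a black cap, 60 mm diameter, 100 mm high, beyond the work. Origin at the centre of its underside.
- tube_rack: Bystander: green tube rack, 50 by 130 by 50 mm, with white caps up to 66 mm, beyond the work. Origin at the centre of its underside.
- jar: Bystander: yellow jar with a white lid, 64 mm diameter, 70 mm high, beyond the work. Origin at the centre of its underside.

How it is judged:
By the outcome, as a careful person would: the job done as asked, in the order asked, and still so for the second after the job is handed in, while the arm keeps its last pose, push and grip.
It also fails if it takes over 72 s, if anything falls off the work surface, if the arm or the gripper's body presses on something with over 40 N, if the wrist force passes 120 N, or if a joint passes its speed limit or range.

## Working session

There is one attempt and no reset: what is moved stays moved. The work goes in short steps, Python scripts to look and compute and a tool call to move; the robot and the scene stay as the last step left them, time stands still between calls to the robot, and variables do not carry over. Pictures are saved under pics/ and viewed, at most 10 in all, crops included, and the job is handed in when it is done.

Besides the shell and the picture viewer there is one more tool, called as name(argument=value, ...), one argument or row to a line, values as JSON. jog_arm: Moves the arm, as the interface text tells. Its arguments: {"type":"object","properties":{"deltas":{"type":"array","items":{"type":"array"}},"claw":{"type":"number"},"force":{"type":"number"}},"required":["deltas"]}

```bash
mkdir -p pics; ls
python3 - <<'E'
from plant import robot, eyes
import numpy as np, cv2
s=robot.observe(); print(s)
for c in ["scene","top"]:
    im,d=eyes.grab_frame(c); cv2.imwrite(f"pics/{c}0.png",im[:,:,::-1]); np.save(f"pics/{c}0.npy",d)
    p=eyes.camera_params(c); print(c,p)
    for l in ["beaker","heater","lid","lid_handle","mat","amber_bottle","tube_rack","jar"]:
        print(c,l,[(np.round(b["position"],3).tolist(),round(b["score"],2)) for b in eyes.boxes_of(l,c)[:2]])
E
```

```text
pics
{'time_s': 0.0, 'q': array([-1.44953179e+00,  5.28468437e-01,  1.43392998e+00,  2.85899754e-06,
        1.18137985e+00, -1.78508400e-01]), 'qvel': array([ 5.12715426e-04, -7.53430092e-05,  2.51446869e-04,  1.65514797e-03,
       -1.67404482e-03,  1.27319913e-03]), 'effort': array([ 1.09146928e-03, -4.42348945e+01, -1.78026670e+01, -2.59240069e-04,
        8.40981666e-03, -7.16241914e-06]), 'position': array([ 0.18449929, -0.59638826,  0.23032341]), 'ee_rot': array([-3.10420933e+00, -4.68793153e-01, -1.02330258e-04]), 'force': array([ 0.65817107, -0.39671395, -0.46825635]), 'torque': array([ 0.01347994, -0.03921622, -0.00367979]), 'finger_force': 0.0, 'grip_width': 0.9999860302581236}
scene {'fx': 502.45077163538406, 'fy': 502.45077163538406, 'cx': 277.34749744034866, 'cy': 199.35703482980827, 'T': array([[ 0.41628248, -0.53671704,  0.73392351,  1.28866745],
       [ 0.90920096,  0.2527396 , -0.33087205, -0.32038367],
       [-0.00790687,  0.80502019,  0.59319471,  0.68548734],
       [ 0.        ,  0.        ,  0.        ,  1.        ]])}
scene beaker [([0.528, 0.159, 0.065], 0.
[... 496 characters left out ...]
    [-9.99799772e-01,  1.22568738e-02,  1.58172453e-02,
        -9.55527574e-04],
       [ 1.75482107e-02,  1.57179108e-01,  9.87414193e-01,
         8.44499250e-01],
       [ 0.00000000e+00,  0.00000000e+00,  0.00000000e+00,
         1.00000000e+00]])}
top beaker [([0.509, 0.161, 0.09], 0.68)]
top heater [([0.547, -0.192, 0.119], 0.57)]
top lid [([0.549, -0.201, 0.118], 0.61), ([0.756, -0.159, 0.073], 0.42)]
top lid_handle [([0.553, -0.199, 0.123], 0.89)]
top mat [([0.538, 0.156, 0.005], 0.74)]
top amber_bottle [([0.759, -0.004, 0.065], 0.69), ([0.509, 0.159, 0.093], 0.17)]
top tube_rack [([0.767, 0.168, 0.051], 0.88), ([0.551, -0.197, 0.122], 0.19)]
top jar [([0.756, -0.159, 0.074], 0.65)]
```

```bash
cat > h.py <<'E'
import numpy as np, cv2
from plant import robot, eyes
from scipy.spatial.transform import Rotation as R
def cloud(c,d,T=None):
    p=eyes.camera_params(c); v,u=np.indices(d.shape)
    P=np.stack([(u-p["cx"])/p["fx"]*d,-(v-p["cy"])/p["fy"]*d,-d],-1)
    if T is None: T=p["T"]
    P=P@T[:3,:3].T+T[:3,3]; P[d==0]=np.nan
    return P
E
python3 - <<'E'
from h import *
a=cv2.imread("pics/scene0.png");b=cv2.imread("pics/top0.png")
cv2.imwrite("pics/both0.png",cv2.resize(np.vstack([a,b]),(448,672))[:600] if 0 else cv2.resize(np.hstack([a,b]),(800,300)))
P=cloud("top",np.load("pics/top0.npy")).reshape(-1,3)
def rect(m,n):
    Q=P[m]; r=cv2.minAreaRect((Q[:,:2]*1000).astype(np.float32)); print(n,len(Q),r,np.nanmedian(Q,0).round(4))
x,y,z=P.T
k=(abs(x-.53)<.2)
rect(k&(y<-.05)&(abs(z-.12)<.006)&(x<.70),"lid")
rect(k&(y<-.05)&(z>.143)&(z<.17)&(x<.72),"bar")
rect(k&(y>.05)&(z>.08)&(z<.1)&(x<.65),"beakertop")
rect(k&(y>-.05)&(z>.003)&(z<.012)&(x<.72),"mat")
for n,m in dict(bottle=(abs(y+.005)<.05)&(abs(x-.77)<.06)&(z>.03),jar=(abs(y+.16)<.05)&(abs(x-.77)<.06)&(z>.03)).items(): rect(m,n)
P=cloud("scene",np.load("pics/scene0.npy")).reshape(-1,3);x,y,z=P.T
k=(abs(x-.53)<.2)
rect(k&(y<-.05)&(z>.143)&(z<.17)&(x<.72),"bar s")
rect(k&(y>.05)&(z>.086)&(z<.1)&(x<.65),"beakertop s")
E
```

```text
lid 14428 ((551.9754028320312, -198.83572387695312), (200.66635131835938, 229.34347534179688), 83.37259674072266) [ 0.5471 -0.1974  0.1207]
bar 402 ((635.4964599609375, -208.0491485595703), (107.84508514404297, 9.994319915771484), 82.91669464111328) [ 0.6351 -0.2076  0.1597]
beakertop 757 ((511.731201171875, 164.253173828125), (52.5616340637207, 52.73719787597656), 0.04083120822906494) [0.5115 0.164  0.0911]
mat 15831 ((524.9637451171875, 250.0618133544922), (599.264404296875, 389.13134765625), 89.87313079833984) [0.5462 0.1687 0.0061]
bottle 841 ((768.6138305664062, -0.3615150451660156), (58.125709533691406, 57.83601760864258), 45.67787551879883) [ 7.597e-01 -5.000e-04  7.070e-02]
jar 929 ((761.2674560546875, -159.27188110351562), (59.217796325683594, 59.521888732910156), 13.314542770385742) [ 0.7574 -0.1574  0.0697]
bar s 448 ((635.8135375976562, -207.8544158935547), (109.27011108398438, 12.067970275878906), 83.80506134033203) [ 0.6368 -0.209   0.157 ]
beakertop s 294 ((511.076171875, 164.97242736816406), (51.86054229736328, 57.12779235839844), 59.64240646362305) [0.5131 0.1646 0.0896]
```

View pics/both0.png

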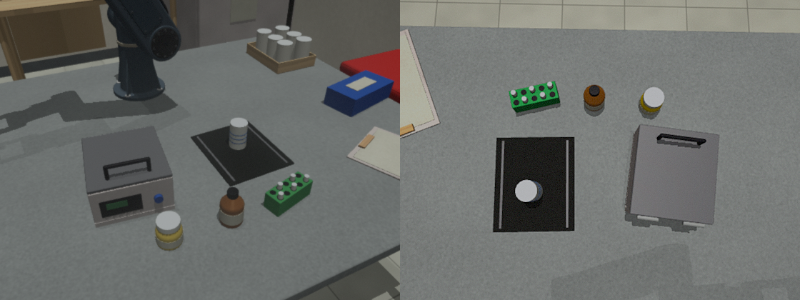

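Scene: the white beaker is mouth-down at about (0.512, 0.164) on the mat to the left. The heater is on the right with yaw of about −7°, its hinge near (0.446, −0.185) and the bar near (0.635, −0.208). In the stitched picture the beaker is at px (530,190) and the bar at (680,138). First I'll travel above the bench and use the recorded joint poses to fit the kinematics.

```bash
cat >> h.py <<'E'
import json,os
Z=np.array([0,0,1.])
def ori(head,pitch,s=1):  # degrees; head: heading angle, pitch below horizontal
    a,p=np.radians([head,pitch]); h=np.array([np.cos(a),np.sin(a),0])
    z=np.cos(p)*h-np.sin(p)*Z; y=s*np.cross(Z,h); return R.from_matrix(np.stack([np.cross(y,z),y,z],1))
def cmd():
    if os.path.exists("cmd.json"): c=json.load(open("cmd.json")); return np.array(c[0]),R.from_rotvec(c[1])
    s=robot.observe(); return s["position"],R.from_rotvec(s["ee_rot"])
def rel(p,r):
    p0,r0=cmd(); return np.round(r0.inv().apply(p-p0),3).tolist(),np.round((r0.inv()*r).as_rotvec(),3).tolist()
def setcmd(d,w):
    p0,r0=cmd(); json.dump([(p0+r0.apply(d)).tolist(),(r0*R.from_rotvec(w)).as_rotvec().tolist()],open("cmd.json","w"))
def log():
    s=robot.observe(); open("log.txt","a").write(json.dumps([s["q"].tolist(),s["position"].tolist(),s["ee_rot"].tolist()])+"\n"); return s
E
python3 - <<'E'
from h import *
log()
print(rel(np.array([.5,-.2,.35]),ori(-90,90,1)))
print(rel(np.array([.5,.3,.3]),ori(-90,90,1)),ori(-90,90,1).as_matrix())
print(rel(np.array([.5,.3,.3]),ori(-90,70,1)))
E
```

```text
([0.419, -0.286, -0.119], [0.0, 0.0, -1.271])
([0.566, -0.764, -0.069], [0.0, 0.0, -1.271]) [[ 0.000000e+00  1.000000e+00  0.000000e+00]
 [ 1.000000e+00  0.000000e+00 -6.123234e-17]
 [-6.123234e-17  0.000000e+00 -1.000000e+00]]
([0.566, -0.764, -0.069], [-0.222, -0.3, -1.257])
```

jog_arm(
  deltas=[
    [[0.1, -0.07, -0.06], [0, 0, -0.15]],
    [[0.2, -0.14, -0.119], [0, 0, -0.3]],
    [[0.3, -0.21, -0.119], [0, 0, -0.45]],
    [[0.42, -0.286, -0.119], [0, 0, -0.6]],
    [[0.42, -0.286, -0.119], [0, 0, -0.75]],
    [[0.42, -0.286, -0.119], [0, 0, -0.9]],
    [[0.42, -0.286, -0.119], [0, 0, -1.05]],
    [[0.42, -0.286, -0.119], [0, 0, -1.2]],
    [[0.42, -0.286, -0.119], [0, 0, -1.271]],
    [[0.42, -0.286, -0.119], [0, 0, -1.271]],
    [[0.42, -0.286, -0.119], [0, 0, -1.271]],
    [[0.42, -0.286, -0.119], [0, 0, -1.271]],
    [[0.42, -0.286, -0.119], [0, 0, -1.271]],
    [[0.42, -0.286, -0.119], [0, 0, -1.271]],
  ],
  claw=0.0854,
)

```text
time_s: 2.3
position: [0.5007, -0.2005, 0.35]
ee_rot: [-2.222, -2.22, 0.001]
force: [0.1, -0.8, 0.6]
grip_width: 1.001
finger_force: 0.0
```

Run:
```python
from h import *
setcmd([0.42,-0.286,-0.119],[0,0,-1.271]); s=log(); print(s["q"],s["position"],s["time_s"],cmd()[0])
print(rel(np.array([.5,.32,.3]),ori(-90,90,1)))
print(rel(np.array([.5,.38,.25]),ori(-90,50,1)))
```

```text
[-5.87901791e-01  2.89072978e-01  1.48580566e+00 -5.50044918e-04
  1.36749390e+00 -5.86717814e-01] [ 0.50068674 -0.20051391  0.34998574] 2.3 [0.21525035 0.21979452 0.46924969]
([-0.242, 0.18, 0.169], [-0.001, -0.001, 1.27])
([-0.225, 0.237, 0.219], [0.441, -0.601, 1.215])
```

Run:
```python
from h import *
s=robot.observe(); json.dump([s["position"].tolist(),ori(-90,90,1).as_rotvec().tolist()],open("cmd.json","w"))
print(rel(np.array([.5,.32,.3]),ori(-90,90,1)))
print(rel(np.array([.5,.38,.25]),ori(-90,50,1)))
```

```text
([0.521, -0.001, 0.05], [0.0, 0.0, -0.0])
([0.581, -0.001, 0.1], [0.0, -0.698, -0.0])
```

jog_arm(
  deltas=[
    [[0.05, 0, 0], [0, 0, 0]],
    [[0.1, 0, 0], [0, 0, 0]],
    [[0.15, 0, 0], [0, 0, 0]],
    [[0.2, 0, 0], [0, 0, 0]],
    [[0.25, 0, 0], [0, 0, 0]],
    [[0.3, 0, 0], [0, 0, 0]],
    [[0.35, 0, 0], [0, 0, 0]],
    [[0.4, 0, 0.02], [0, -0.1, 0]],
    [[0.45, 0, 0.04], [0, -0.2, 0]],
    [[0.5, 0, 0.05], [0, -0.3, 0]],
    [[0.55, 0, 0.07], [0, -0.4, 0]],
    [[0.58, 0, 0.1], [0, -0.5, 0]],
    [[0.58, 0, 0.1], [0, -0.6, 0]],
    [[0.58, 0, 0.1], [0, -0.7, 0]],
    [[0.58, 0, 0.1], [0, -0.7, 0]],
    [[0.58, 0, 0.1], [0, -0.7, 0]],
    [[0.58, 0, 0.1], [0, -0.7, 0]],
    [[0.58, 0, 0.1], [0, -0.7, 0]],
  ],
)

```text
time_s: 4.1
position: [0.5023, 0.3789, 0.252]
ee_rot: [1.82, 1.814, -0.66]
force: [0.0, -0.3, 1.0]
grip_width: 1.002
finger_force: 0.0
```

```bash
cat > kin.py <<'E'
from h import *
from scipy.optimize import least_squares
def fk(q,k):  # k: H,L1,a3,L2,T,off,s4,s6
    H,L1,a3,L2,T,off=k
    r1=R.from_euler('z',q[0]); r2=r1*R.from_euler('y',q[1]); r3=r2*R.from_euler('y',q[2])
    r4=r3*R.from_euler('z',S4*q[3]); r5=r4*R.from_euler('y',q[4]); r6=r5*R.from_euler('z',q[5]+YO)
    p=r1.apply([0,off,H])+r2.apply([0,0,L1])+r3.apply([a3,0,L2])+r6.apply([0,0,T])
    return p,r6
S4=1; YO=np.pi/2
def load(): return [json.loads(l) for l in open("log.txt")]
E
python3 - <<'E'
import kin; from kin import *
setcmd([0.58,0,0.1],[0,-0.7,0]); s=log(); print(s["q"].round(3),s["position"],s["time_s"],cmd()[0])
D=load()
for S in(1,-1):
  for yo in (0,1.5708,3.1416,-1.5708):
    kin.S4=S; kin.YO=yo
    f=lambda k: np.concatenate([fk(q,k)[0]-p for q,p,r in D])
    print(S,yo,[round((fk(q,[0]*6)[1].inv()*R.from_rotvec(r)).magnitude(),3) for q,p,r in D])
kin.S4=1; o=least_squares(lambda k: np.concatenate([np.concatenate([fk(q,k)[0]-p for q,p,r in D]),1e-3*(k-[.35,.4,0,.4,.25,.11])]),[.35,.4,0,.4,.25,.11]); print(o.x.round(4),o.fun.round(4))
E
```

```text
[ 0.701  0.765  1.09  -0.523  1.755  0.731] [0.50229865 0.37888578 0.25203371] 4.1 [0.50068674 0.37948609 0.24998574]
1 0 [1.571, 1.571, 1.571]
1 1.5708 [0.0, 0.0, 0.0]
1 3.1416 [1.571, 1.571, 1.571]
1 -1.5708 [3.142, 3.142, 3.142]
-1 0 [1.571, 1.571, 1.982]
-1 1.5708 [0.0, 0.001, 1.045]
-1 3.1416 [1.571, 1.571, 1.653]
-1 -1.5708 [3.142, 3.141, 2.958]
[0.2742 0.588  0.1141 0.3917 0.2967 0.111 ] [-0.     -0.     -0.     -0.     -0.     -0.     -0.      0.      0.
 -0.0001  0.0002  0.0001 -0.      0.      0.    ]
```

```bash
cat >> kin.py <<'E'
LO=np.array([-3.08,-.75,.22,-1.43,0,-2.85]);HI=np.array([3.08,2.2,2.44,4.57,2.65,2.85])
def fit():
    D=load(); k0=np.array([.3,.45,.05,.4,.28,.11])
    return least_squares(lambda k: np.concatenate([np.concatenate([fk(q,k)[0]-p for q,p,r in D]),1e-4*(k-k0)]),k0).x
def ik(p,r,q0,k):
    def f(q):
        a,b=fk(q,k); return np.concatenate([(a-p)*10,(b.inv()*r).as_rotvec(),1e-3*(q-q0)])
    o=least_squares(f,np.clip(q0,LO+1e-3,HI-1e-3),bounds=(LO,HI)); return o.x,np.abs(o.fun[:6]).max()
E
python3 - <<'E'
from kin import *
k=fit(); print(k.round(3)); q=robot.observe()["q"]
B=np.array([.512,.164,0])
def tcp(g,r,d=.02): return g+r.apply([0,0,d])
W=[]
rA=ori(-90,35,1); rL=ori(-90,55,-1); rB=ori(-90,120,1); rF=ori(-90,30,1); rL2=ori(-90,55,1)
b=rA.inv().apply([0,0,-1]); print("mouth when laid",rL.apply(b).round(2))
b=rB.inv().apply([0,-1,0]); print("mouth final",rF.apply(b).round(2))
for n,g,r in [("pre",B+[0,.1,.055+.07],rA),("A",B+[0,0,.055],rA),("lift",B+[0,0,.2],rA),("roll90",B+[0,0,.2],rA*R.from_rotvec([0,0,np.pi/2])),("roll180",B+[0,0,.2],rA*R.from_rotvec([0,0,np.pi])),("L",B+[0,0,.035],rL),("up",B+[0,0,.2],rL),
 ("Bup",B+[0,-.01,.15],rB),("B",B+[0,-.01,.035],rB),("Bl",B+[0,0,.15],rB),("F",B+[0,0,.06],rF)]:
    q,e=ik(tcp(g,r),r,q,k); print(n,q.round(2),round(e,4))
print("--- other roll")
q=robot.observe()["q"]
for n,g,r in [("lift",B+[0,0,.2],rA),("r",B+[0,0,.2],rA*R.from_rotvec([0,0,-np.pi/2])),("r",B+[0,0,.2],rA*R.from_rotvec([0,0,-np.pi])),("L",B+[0,0,.035],rL)]:
    q,e=ik(tcp(g,r),r,q,k); print(n,q.round(2),round(e,4))
# lid
print("--- lid")
hg=np.array([.446,-.185,.11]); hx=np.array([np.cos(np.radians(-7)),np.sin(np.radians(-7)),0])
q=robot.observe()["q"]
for p0 in (90,105,120):
  for a in (0,20,40,60):
    t=np.radians(a); g=hg+hx*(.19*np.cos(t)-.045*np.sin(t))+Z*(.19*np.sin(t)+.045*np.cos(t)); r=ori(-7,p0-a,1)
    q,e=ik(tcp(g,r,.019),r,q if a else np.array([-.4,.5,1.4,0,1.2,1.]),k); print(p0,a,q.round(2),round(e,4),g.round(3))
E
```

```text
[0.274 0.588 0.114 0.392 0.297 0.111]
mouth when laid [-0. -1.  0.]
mouth final [-0. -0.  1.]
pre [ 0.61  0.94  1.33 -0.74  1.56  0.89] 0.0
A [ 0.48  0.99  1.51 -0.85  1.33  0.99] 0.0
lift [ 0.48  0.77  1.5  -0.82  1.49  0.82] 0.0
roll90 [ 0.48  0.77  1.5  -0.82  1.49  2.39] 0.0
roll180 [ 0.24  0.55  1.58 -0.36  1.19  2.85] 0.701
L [0.05 0.73 1.93 0.12 0.33 2.85] 0.6365
up [ 0.1   0.46  1.72 -0.08  0.92  2.85] 0.5341
Bup [-0.19  0.6   1.83  0.66  0.93 -0.65] 0.0
B [-0.19  0.82  1.87  0.81  0.74 -0.87] 0.0
Bl [-0.17  0.6   1.83  0.66  0.93 -0.63] 0.0
F [ 0.5   1.02  1.48 -0.88  1.41  1.01] 0.0
--- other roll
lift [ 0.48  0.77  1.5  -0.82  1.49  0.82] 0.0
r [ 0.48  0.77  1.5  -0.82  1.49 -0.75] 0.0
r [ 0.48  0.77  1.5  -0.82  1.49 -2.32] 0.0
L [ 0.38  0.89  1.62 -0.68  1.   -2.28] 0.0
--- lid
90 0 [-0.48  0.69  1.4  -0.    1.05 -1.93] 0.0 [ 0.635 -0.208  0.155]
90 20 [-0.56  0.49  1.68  0.24  0.67 -2.18] 0.0 [ 0.608 -0.205  0.217]
90 40 [-0.68  0.34  1.94  0.88  0.42 -2.85] 0.0405 [ 0.562 -0.199  0.267]
90 60 [-0.71  0.19  2.07  0.94  0.35 -2.85] 0.3267 [ 0.502 -0.192  0.297]
105 0 [-0.45  0.79  1.2  -0.08  1.4  -1.87] 0.0 [ 0.635 -0.208  0.155]
105 20 [-0.51  0.56  1.49  0.04  1.02 -1.98] 0.0 [ 0.608 -0.205  0.217]
105 40 [-0.63  0.35  1.79  0.35  0.64 -2.32] 0.0 [ 0.562 -0.199  0.267]
105 60 [-0.75  0.2   2.04  0.86  0.46 -2.85] 0.1147 [ 0.502 -0.192  0.297]
120 0 [-0.42  0.91  1.   -0.15  1.73 -1.86] 0.0 [ 0.635 -0.208  0.155]
120 20 [-0.47  0.65  1.29 -0.06  1.36 -1.9 ] 0.0 [ 0.608 -0.205  0.217]
120 40 [-0.56  0.41  1.61  0.09  0.96 -2.06] 0.0 [ 0.562 -0.199  0.267]
120 60 [-0.73  0.21  1.94  0.52  0.61 -2.55] 0.0 [ 0.502 -0.192  0.297]
```

Run:
```python
from h import *
s=robot.observe(); print(s["position"],cmd()[0],s["ee_rot"],cmd()[1].as_rotvec())
r=ori(-90,35,1); g=np.array([.5115,.1645,.055])
for d in (.12,0): print(rel(g+r.apply([0,0,.02-d]),r))
```

```text
[0.50229865 0.37888578 0.25203371] [0.50068674 0.37948609 0.24998574] [ 1.81953217  1.81403752 -0.65982979] [ 1.81558702  1.81558702 -0.662741  ]
([-0.013, 0.011, 0.191], [0.0, -0.26, -0.0])
([-0.044, 0.011, 0.307], [0.0, -0.26, -0.0])
```

jog_arm(
  deltas=[
    [[-0.004, 0.004, 0.05], [0, -0.09, 0]],
    [[-0.008, 0.008, 0.1], [0, -0.18, 0]],
    [[-0.013, 0.011, 0.15], [0, -0.26, 0]],
    [[-0.013, 0.011, 0.191], [0, -0.26, 0]],
    [[-0.013, 0.011, 0.191], [0, -0.26, 0]],
    [[-0.017, 0.011, 0.206], [0, -0.26, 0]],
    [[-0.021, 0.011, 0.221], [0, -0.26, 0]],
    [[-0.025, 0.011, 0.236], [0, -0.26, 0]],
    [[-0.029, 0.011, 0.251], [0, -0.26, 0]],
    [[-0.033, 0.011, 0.266], [0, -0.26, 0]],
    [[-0.037, 0.011, 0.281], [0, -0.26, 0]],
    [[-0.041, 0.011, 0.296], [0, -0.26, 0]],
    [[-0.044, 0.011, 0.307], [0, -0.26, 0]],
    [[-0.044, 0.011, 0.307], [0, -0.26, 0]],
    [[-0.044, 0.011, 0.307], [0, -0.26, 0]],
    [[-0.044, 0.011, 0.307], [0, -0.26, 0]],
  ],
)

```text
time_s: 5.7
position: [0.5129, 0.1493, 0.0441]
ee_rot: [1.643, 1.643, -0.854]
force: [-0.8, -0.3, -0.2]
grip_width: 1.003
finger_force: 0.0
```

Run:
```python
from h import *
setcmd([-0.044,.011,.307],[0,-.26,0]); s=log(); print(s["position"],cmd()[0],s["force"])
for c in ("scene","wrist"): 
    im,d=eyes.grab_frame(c); cv2.imwrite(f"pics/{c}1.png",im[:,:,::-1])
a=cv2.imread("pics/scene1.png")[100:300,200:467]; cv2.imwrite("pics/b1.png",np.hstack([cv2.resize(a,(400,300)),cv2.resize(cv2.imread("pics/wrist1.png"),(400,300))]))
```

```text
[0.51285983 0.14932477 0.0440757 ] [0.51168674 0.1480582  0.04352477] [-0.77838578 -0.29548085 -0.16490951]
```

View pics/b1.png

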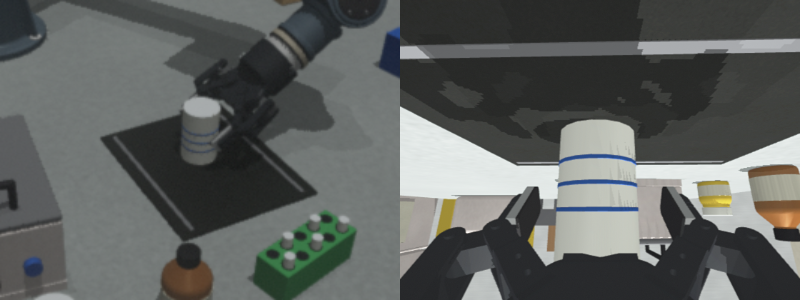

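The picture shows the beaker centred between the open fingers (wrist half: beaker at about 597, fingers at about 525 and 675). Next I'll close the gripper and lift.

jog_arm(
  deltas=[
    [[0, 0, 0], [0, 0, 0]],
    [[0, 0, 0], [0, 0, 0]],
    [[0, 0, 0], [0, 0, 0]],
    [[0, 0, 0], [0, 0, 0]],
    [[0, 0, 0], [0, 0, 0]],
    [[0, 0, 0], [0, 0, 0]],
    [[0, 0, 0], [0, 0, 0]],
    [[0, 0, 0], [0, 0, 0]],
  ],
  claw=0.04,
  force=35,
)

```text
time_s: 6.6
position: [0.5125, 0.1489, 0.0443]
ee_rot: [1.643, 1.643, -0.855]
force: [-1.2, 2.5, 5.1]
grip_width: 0.619
finger_force: 37.1
```

Run:
```python
from h import *
s=robot.observe(); print(s["grip_width"],s["finger_force"],s["force"])
p,_=cmd(); g=np.array([.5115,.1645,.055])
rA=ori(-90,35,1)
print("lift",rel(p+[0,0,.14],rA))
```

```text
0.6192620236041159 37.06946801394224 [-1.17928669  2.4681594   5.08833237]
lift ([-0.115, 0.0, -0.08], [0.0, 0.0, -0.0])
```

jog_arm(
  deltas=[
    [[-0.02, 0, -0.014], [0, 0, 0]],
    [[-0.04, 0, -0.028], [0, 0, 0]],
    [[-0.06, 0, -0.042], [0, 0, 0]],
    [[-0.08, 0, -0.056], [0, 0, 0]],
    [[-0.1, 0, -0.07], [0, 0, 0]],
    [[-0.115, 0, -0.08], [0, 0, 0]],
    [[-0.115, 0, -0.08], [0, 0, -0.1]],
    [[-0.115, 0, -0.08], [0, 0, -0.2]],
    [[-0.115, 0, -0.08], [0, 0, -0.33]],
    [[-0.115, 0, -0.08], [0, 0, -0.46]],
    [[-0.115, 0, -0.08], [0, 0, -0.59]],
    [[-0.115, 0, -0.08], [0, 0, -0.72]],
    [[-0.115, 0, -0.08], [0, 0, -0.85]],
    [[-0.115, 0, -0.08], [0, 0, -0.98]],
    [[-0.115, 0, -0.08], [0, 0, -1.11]],
    [[-0.115, 0, -0.08], [0, 0, -1.24]],
    [[-0.115, 0, -0.08], [0, 0, -1.37]],
    [[-0.115, 0, -0.08], [0, 0, -1.5]],
    [[-0.115, 0, -0.08], [0, 0, -1.57]],
    [[-0.115, 0, -0.08], [0, 0, -1.57]],
  ],
)

```text
time_s: 8.6
position: [0.5122, 0.1481, 0.1833]
ee_rot: [-0.001, -2.786, 1.45]
force: [0.2, 0.4, -0.8]
grip_width: 0.625
finger_force: 36.9
```

Run:
```python
from h import *
setcmd([-0.115,0,-0.08],[0,0,-1.57]); s=log(); print(s["position"],cmd()[0],s["q"].round(2),s["force"],s["grip_width"])
rA=ori(-90,35,1);rL=ori(-90,55,-1)
p,r=cmd(); g=p-rA.apply([0,0,.02])
print(rel(p,rA*R.from_rotvec([0,0,-3.1416+1e-4])))
print(rel(g+rL.apply([0,0,.02]),rL))
```

```text
[0.51222422 0.14814141 0.18325066] [0.51168674 0.14763873 0.1836134 ] [ 0.48  0.77  1.5  -0.82  1.49 -0.74] [ 0.22862327  0.38162708 -0.77658932] 0.6250244524000269
([0.0, 0.0, 0.0], [-0.0, -0.0, -1.571])
([0.0, 0.007, -0.001], [-0.274, -0.274, -1.554])
```

jog_arm(
  deltas=[
    [[0, 0, 0], [-0.02, -0.02, -0.111]],
    [[0, 0.001, 0], [-0.039, -0.039, -0.222]],
    [[0, 0.001, 0], [-0.059, -0.059, -0.333]],
    [[0, 0.002, 0], [-0.078, -0.078, -0.444]],
    [[0, 0.002, 0], [-0.098, -0.098, -0.555]],
    [[0, 0.003, 0], [-0.117, -0.117, -0.666]],
    [[0, 0.003, 0], [-0.137, -0.137, -0.777]],
    [[0, 0.004, 0], [-0.157, -0.157, -0.888]],
    [[0, 0.004, 0], [-0.176, -0.176, -0.999]],
    [[0, 0.005, 0], [-0.196, -0.196, -1.11]],
    [[0, 0.005, 0], [-0.215, -0.215, -1.221]],
    [[0, 0.006, 0], [-0.235, -0.235, -1.332]],
    [[0, 0.006, 0], [-0.254, -0.254, -1.443]],
    [[0, 0.007, -0.001], [-0.274, -0.274, -1.554]],
    [[0, 0.007, -0.001], [-0.274, -0.274, -1.554]],
    [[0, 0.007, -0.001], [-0.274, -0.274, -1.554]],
    [[0, 0.007, -0.001], [-0.274, -0.274, -1.554]],
  ],
)

```text
time_s: 10.3
position: [0.5121, 0.1531, 0.1785]
ee_rot: [1.871, -1.874, 0.591]
force: [-0.6, 0.0, -0.9]
grip_width: 0.623
finger_force: 37.0
```

Run:
```python
from h import *
setcmd([0,.007,-.001],[-0.274,-.274,-1.554]); s=log(); print(s["position"],cmd()[0],s["ee_rot"].round(3),cmd()[1].as_rotvec().round(3),s["q"].round(2))
im,d=eyes.grab_frame("scene"); cv2.imwrite("pics/scene2.png",cv2.resize(im[60:300,200:520,::-1],(640,480)))
P=cloud("scene",d).reshape(-1,3); c=im.reshape(-1,3)
m=(c.min(1)>130)&(abs(P[:,0]-.51)<.08)&(abs(P[:,1]-.165)<.1)&(P[:,2]>.1)&(P[:,2]<.3)
Q=P[m]; print(m.sum(),Q.min(0).round(3),Q.max(0).round(3),np.median(Q,0).round(3))
rL=ori(-90,55,-1); p,r=cmd()
print("down per m", rel(p-[0,0,.1],rL))
```

```text
[0.51205837 0.15314589 0.17849596] [0.51169232 0.15247256 0.17845258] [ 1.871 -1.874  0.591] [ 1.872 -1.873  0.591] [ 0.38  0.64  1.57 -0.6   1.25 -2.47]
348 [0.476 0.115 0.204] [0.537 0.188 0.222] [0.523 0.145 0.217]
down per m ([-0.057, 0.0, 0.082], [-0.0, 0.0, -0.0])
```

View pics/scene2.png

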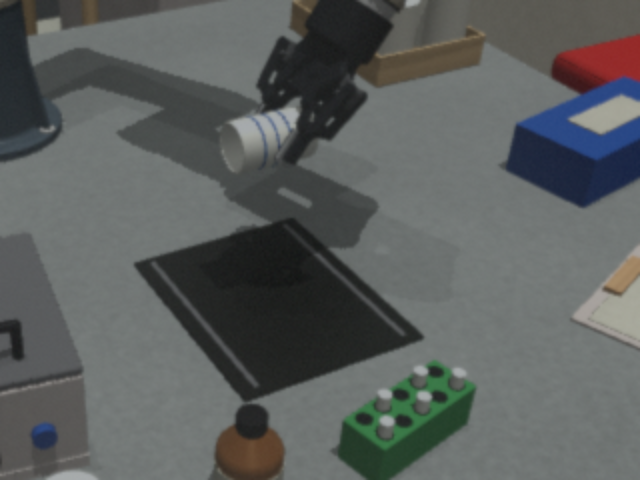

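jog_arm(
  deltas=[
    [[-0.012, 0, 0.016], [0, 0, 0]],
    [[-0.023, 0, 0.033], [0, 0, 0]],
    [[-0.034, 0, 0.049], [0, 0, 0]],
    [[-0.046, 0, 0.066], [0, 0, 0]],
    [[-0.057, 0, 0.082], [0, 0, 0]],
    [[-0.066, 0, 0.094], [0, 0, 0]],
    [[-0.074, 0, 0.106], [0, 0, 0]],
    [[-0.08, 0, 0.115], [0, 0, 0]],
    [[-0.085, 0, 0.121], [0, 0, 0]],
    [[-0.088, 0, 0.126], [0, 0, 0]],
    [[-0.09, 0, 0.128], [0, 0, 0]],
    [[-0.092, 0, 0.131], [0, 0, 0]],
    [[-0.092, 0, 0.131], [0, 0, 0]],
    [[-0.092, 0, 0.131], [0, 0, 0]],
  ],
)

```text
time_s: 11.75
position: [0.5126, 0.1534, 0.019]
ee_rot: [1.873, -1.873, 0.591]
force: [-0.1, -0.0, 0.2]
grip_width: 0.627
finger_force: 36.9
```

Run:
```python
from h import *
setcmd([-.092,0,.131],[0,0,0]); s=log(); print(s["position"],cmd()[0],s["force"],s["grip_width"])
```

```text
[0.51262894 0.15343215 0.01898157] [0.51172638 0.15269985 0.01837464] [-0.12117506 -0.03544902  0.20195678] 0.6271730690000923
```

jog_arm(
  deltas=[
    [[-0.0006, 0, 0.0008], [0, 0, 0]],
    [[-0.0009, 0, 0.0012], [0, 0, 0]],
    [[-0.0012, 0, 0.0016], [0, 0, 0]],
    [[-0.0014, 0, 0.002], [0, 0, 0]],
    [[-0.0014, 0, 0.002], [0, 0, 0]],
  ],
)

```text
time_s: 12.25
position: [0.5126, 0.1535, 0.0172]
ee_rot: [1.872, -1.872, 0.592]
force: [-0.7, 0.3, 5.3]
grip_width: 0.623
finger_force: 37.5
```

jog_arm(
  deltas=[
    [[0, 0, 0], [0, 0, 0]],
    [[0, 0, 0], [0, 0, 0]],
    [[0, 0, 0], [0, 0, 0]],
    [[0, 0, 0], [0, 0, 0]],
    [[0, 0, 0], [0, 0, 0]],
    [[0, 0, -0.015], [0, 0, 0]],
    [[0, 0, -0.03], [0, 0, 0]],
    [[0, 0, -0.06], [0, 0, 0]],
    [[0, 0, -0.1], [0, 0, 0]],
    [[0, 0, -0.14], [0, 0, 0]],
    [[0, 0, -0.16], [0, 0, 0]],
    [[0, 0, -0.16], [0, 0, 0]],
  ],
  claw=0.0854,
)

```text
time_s: 13.45
position: [0.5142, 0.2487, 0.1513]
ee_rot: [1.879, -1.878, 0.596]
force: [0.6, -0.5, -0.1]
grip_width: 1.001
finger_force: 0.0
```

Run:
```python
from kin import *
setcmd([-.0014,0,.002],[0,0,0]); setcmd([0,0,-.16],[0,0,0]); s=log(); print(s["position"],cmd()[0],s["force"],s["q"].round(2))
print([(b["position"],b["score"]) for c in ["top"] for _ in [eyes.grab_frame(c)] for b in eyes.boxes_of("beaker",c)])
im,d=eyes.grab_frame("top"); cv2.imwrite("pics/top3.png",im[:,:,::-1])
P=cloud("top",d).reshape(-1,3); c=im.reshape(-1,3)
m=(abs(P[:,0]-.51)<.07)&(abs(P[:,1]-.16)<.08)&(P[:,2]>.025)&(P[:,2]<.07)
Q=P[m]; print(m.sum(),Q.min(0).round(3),Q.max(0).round(3),cv2.minAreaRect((Q[:,:2]*1000).astype(np.float32)))
k=fit(); print(k.round(3)); q=s["q"]
g=np.array([.512,.158,.1]); 
for h in (-90,):
  for pt,sg in ((55,-1),(80,-1),(120,-1),):
    r=ori(h,pt,sg); q,e=ik(g+Z*.1+r.apply([0,0,.02]),r,q,k); print(pt,sg,q.round(2),e)
  for n,gg,pt in (("dn",g-Z*.065,120),("up",g,120),("F",g,30),("Fd",g-Z*.04,30)):
    r=ori(h,pt,-1); q,e=ik(gg+r.apply([0,0,.02]),r,q,k); print(n,q.round(2),e)
```

```text
[0.51423258 0.24865983 0.15131876] [0.51170059 0.24446867 0.14699984] [ 0.56828337 -0.51243982 -0.05754449] [ 0.52  0.73  1.44 -0.54  1.33 -2.4 ]
[([0.5142, 0.1545, 0.0562], 0.64)]
1309 [0.49  0.114 0.025] [0.543 0.199 0.064] ((516.5899658203125, 156.6009521484375), (52.61407470703125, 85.43148040771484), 0.52793288230896)
[0.274 0.588 0.114 0.392 0.297 0.111]
55 -1 [ 0.37  0.63  1.58 -0.6   1.25 -2.49] 1.9549434210342004e-07
80 -1 [ 0.18  0.5   1.67 -0.2   1.01 -2.85] 1.3596220879570503e-06
120 -1 [ 0.06  0.45  1.76  0.13  0.88 -2.85] 0.40761297843918726
dn [ 0.11  0.74  1.86  0.03  0.44 -2.85] 0.48805463767575896
up [ 0.1   0.62  1.83  0.07  0.62 -2.85] 0.46180538440702007
F [ 0.49  0.95  1.5  -0.88  1.44 -2.17] 1.625631516511066e-06
Fd [ 0.49  1.02  1.49 -0.89  1.4  -2.13] 4.325131722215936e-08
```

View pics/top3.png

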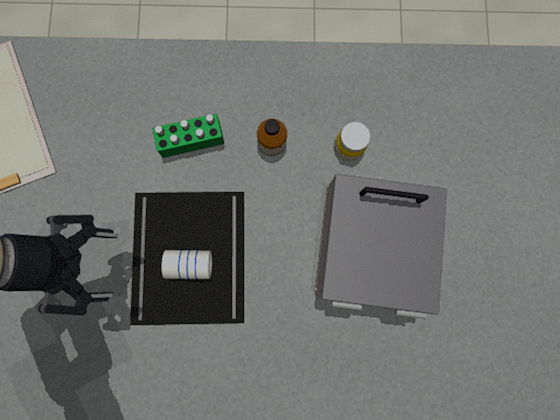

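The top view shows the beaker lying at px (187,265), from y≈0.114 (mouth) to y≈0.199 (base), with no yaw. Next I'll roll the wrist back and regrasp leaning towards the base.

Run:
```python
from kin import *
k=fit(); s=robot.observe(); q=s["q"]; print(s["position"])
R1=ori(-90,55,-1)*R.from_rotvec([0,0,1.57]); p1=np.array([.512,.2,.2])
q,e=ik(p1,R1,q,k); print(q.round(2),e); d1=rel(p1,R1); print("1",d1)
c0=open("cmd.json").read(); setcmd(*d1)
rB=ori(-90,120,1); g=np.array([.515,.152,.11]); p2=g+rB.apply([0,0,.02])
d2=rel(p2,rB); print("2",d2)
p,r=cmd()
for t in (.25,.5,.75,1): 
    q,e=ik(p+t*(p2-p),r*R.from_rotvec(np.array(d2[1])*t),q,k); print(q.round(2),round(e,4))
setcmd(*d2); g3=np.array([.515,.152,.034]); d3=rel(g3+rB.apply([0,0,.02]),rB); print("3",d3, g3+rB.apply([0,0,.02])); open("cmd.json","w").write(c0)
```

```text
[0.51156484 0.24477753 0.14696653]
[ 0.45  0.64  1.49 -0.56  1.35 -0.9 ] 1.493525498494692e-06
1 ([0.067, -0.0, -0.018], [-0.0, 0.0, 1.57])
2 ([-0.003, 0.031, 0.11], [-0.882, 0.882, 1.385])
[ 0.3   0.64  1.48 -0.29  1.32 -0.75] 0.0
[ 0.14  0.63  1.54 -0.01  1.22 -0.64] 0.0
[-0.03  0.63  1.67  0.3   1.05 -0.6 ] 0.0
[-0.19  0.67  1.84  0.7   0.87 -0.72] 0.0
3 ([-0.038, 0.0, 0.065], [-0.0, 0.0, 0.0]) [0.515      0.162      0.01667949]
```

jog_arm(
  deltas=[
    [[0.015, 0, -0.004], [0, 0, 0.13]],
    [[0.03, 0, -0.008], [0, 0, 0.26]],
    [[0.045, 0, -0.012], [0, 0, 0.39]],
    [[0.06, 0, -0.016], [0, 0, 0.52]],
    [[0.067, 0, -0.018], [0, 0, 0.65]],
    [[0.067, 0, -0.018], [0, 0, 0.78]],
    [[0.067, 0, -0.018], [0, 0, 0.91]],
    [[0.067, 0, -0.018], [0, 0, 1.04]],
    [[0.067, 0, -0.018], [0, 0, 1.17]],
    [[0.067, 0, -0.018], [0, 0, 1.3]],
    [[0.067, 0, -0.018], [0, 0, 1.43]],
    [[0.067, 0, -0.018], [0, 0, 1.57]],
  ],
)

```text
time_s: 14.8
position: [0.5114, 0.1992, 0.1988]
ee_rot: [-0.008, -2.993, 0.947]
force: [0.1, 0.2, -0.1]
grip_width: 1.002
finger_force: 0.0
```

jog_arm(
  deltas=[
    [[0, 0.002, 0.007], [-0.059, 0.059, 0.092]],
    [[0, 0.004, 0.015], [-0.118, 0.118, 0.185]],
    [[-0.001, 0.006, 0.022], [-0.176, 0.176, 0.277]],
    [[-0.001, 0.008, 0.029], [-0.235, 0.235, 0.369]],
    [[-0.001, 0.01, 0.037], [-0.294, 0.294, 0.462]],
    [[-0.001, 0.012, 0.044], [-0.353, 0.353, 0.554]],
    [[-0.001, 0.014, 0.051], [-0.412, 0.412, 0.646]],
    [[-0.002, 0.017, 0.059], [-0.47, 0.47, 0.739]],
    [[-0.002, 0.019, 0.066], [-0.529, 0.529, 0.831]],
    [[-0.002, 0.021, 0.073], [-0.588, 0.588, 0.923]],
    [[-0.002, 0.023, 0.081], [-0.647, 0.647, 1.016]],
    [[-0.002, 0.025, 0.088], [-0.706, 0.706, 1.108]],
    [[-0.003, 0.027, 0.095], [-0.764, 0.764, 1.2]],
    [[-0.003, 0.029, 0.103], [-0.823, 0.823, 1.293]],
    [[-0.003, 0.031, 0.11], [-0.882, 0.882, 1.385]],
    [[-0.003, 0.031, 0.11], [-0.882, 0.882, 1.385]],
    [[-0.003, 0.031, 0.11], [-0.882, 0.882, 1.385]],
  ],
)

```text
time_s: 16.5
position: [0.5146, 0.1623, 0.0918]
ee_rot: [-1.926, -1.925, -0.512]
force: [0.5, 0.1, 0.2]
grip_width: 0.998
finger_force: 0.0
```

Run:
```python
from kin import *
setcmd([.067,0,-.018],[0,0,1.57]); setcmd([-.003,.031,.11],[-.882,.882,1.385]); s=log(); print(s["position"],cmd()[0],s["ee_rot"],cmd()[1].as_rotvec(),s["q"].round(2))
im,d=eyes.grab_frame("top")
P=cloud("top",d).reshape(-1,3)
m=(abs(P[:,0]-.51)<.07)&(abs(P[:,1]-.16)<.07)&(P[:,2]>.025)&(P[:,2]<.064)&(im.reshape(-1,3).min(1)>100)
Q=P[m]; print(m.sum(),Q.min(0).round(3),Q.max(0).round(3))
im2,_=eyes.grab_frame("wrist"); cv2.imwrite("pics/b4.png",cv2.resize(np.hstack([im,im2])[:,:,::-1],(800,300)))
rB=ori(-90,120,1); g3=np.array([.515,.152,.034]); print(rel(g3+rB.apply([0,0,.02]),rB))
```

```text
[0.5145745  0.16229272 0.09182546] [0.51468613 0.16221337 0.09228391] [-1.92643576 -1.92546926 -0.51231013] [-1.92663542 -1.92706733 -0.51585989] [-0.19  0.67  1.84  0.7   0.87 -0.71]
531 [0.492 0.16  0.039] [0.543 0.2   0.063]
([-0.038, 0.0, 0.065], [-0.0, 0.0, 0.0])
```

View pics/b4.png

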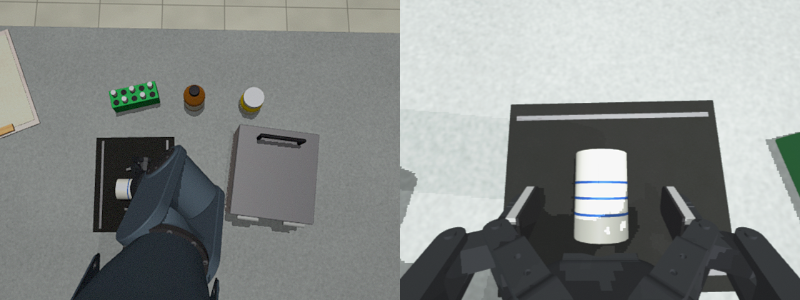

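The beaker (px 601) sits midway between the fingers. I'll descend and close.

jog_arm(
  deltas=[
    [[-0.008, 0, 0.013], [0, 0, 0]],
    [[-0.015, 0, 0.026], [0, 0, 0]],
    [[-0.023, 0, 0.039], [0, 0, 0]],
    [[-0.03, 0, 0.052], [0, 0, 0]],
    [[-0.035, 0, 0.06], [0, 0, 0]],
    [[-0.038, 0, 0.065], [0, 0, 0]],
    [[-0.038, 0, 0.065], [0, 0, 0]],
    [[-0.038, 0, 0.065], [0, 0, 0]],
  ],
)

```text
time_s: 17.4
position: [0.5155, 0.1626, 0.0174]
ee_rot: [-1.926, -1.927, -0.516]
force: [0.3, 0.1, 0.1]
grip_width: 0.999
finger_force: 0.0
```

jog_arm(
  deltas=[
    [[0, 0, 0], [0, 0, 0]],
    [[0, 0, 0], [0, 0, 0]],
    [[0, 0, 0], [0, 0, 0]],
    [[0, 0, 0], [0, 0, 0]],
    [[0, 0, 0], [0, 0, 0]],
    [[0, 0, 0], [0, 0, 0]],
    [[0, 0, 0], [0, 0, 0]],
    [[0, 0, 0], [0, 0, 0]],
  ],
  claw=0.04,
  force=35,
)

```text
time_s: 18.2
position: [0.5157, 0.1624, 0.0181]
ee_rot: [-1.926, -1.928, -0.517]
force: [-0.3, -1.9, 5.8]
grip_width: 0.63
finger_force: 36.2
```

Run:
```python
from kin import *
setcmd([-.038,0,.065],[0,0,0]); s=log(); print(s["position"],cmd()[0],s["force"],s["grip_width"])
p,r=cmd(); g=p-r.apply([0,0,.02]); print("g",g)
k=fit(); q=s["q"]
u=g+[0,0,.12]; rB=ori(-90,120,1)
d0=rel(u+rB.apply([0,0,.02]),rB); print("lift",d0)
for pt in (100,80,60,45,30):
    rr=ori(-90,pt,1); t=u+rr.apply([0,0,.02]); q,e=ik(t,rr,q,k); print(pt,rel(t,rr),q.round(2),round(e,4))
```

```text
[0.51569436 0.1623854  0.01810875] [0.51466903 0.16179387 0.01699232] [-0.31320132 -1.93203767  5.79629879] 0.6300811659759823
g [0.51467585 0.1517963  0.03431422]
lift ([0.06, -0.0, -0.104], [-0.0, 0.0, 0.0])
100 ([0.053, -0.0, -0.105], [-0.0, -0.349, 0.0]) [-0.01  0.54  1.78  0.24  0.84 -0.17] 0.0
80 ([0.047, -0.0, -0.109], [-0.0, -0.698, 0.0]) [ 0.17  0.57  1.71 -0.22  0.9   0.31] 0.0
60 ([0.043, -0.0, -0.114], [-0.0, -1.047, 0.0]) [ 0.32  0.66  1.63 -0.56  1.1   0.65] 0.0
45 ([0.041, -0.0, -0.119], [-0.0, -1.309, 0.0]) [ 0.41  0.76  1.57 -0.74  1.29  0.8 ] 0.0
30 ([0.04, -0.0, -0.124], [-0.0, -1.571, 0.0]) [ 0.48  0.87  1.51 -0.88  1.48  0.91] 0.0
```

Lift, then pitch the tool from 120° to 30°.

jog_arm(
  deltas=[
    [[0.012, 0, -0.021], [0, 0, 0]],
    [[0.024, 0, -0.042], [0, 0, 0]],
    [[0.036, 0, -0.063], [0, 0, 0]],
    [[0.048, 0, -0.084], [0, 0, 0]],
    [[0.06, 0, -0.104], [0, 0, 0]],
    [[0.058, 0, -0.104], [0, -0.12, 0]],
    [[0.055, 0, -0.105], [0, -0.24, 0]],
    [[0.053, 0, -0.105], [0, -0.36, 0]],
    [[0.051, 0, -0.106], [0, -0.48, 0]],
    [[0.049, 0, -0.108], [0, -0.6, 0]],
    [[0.047, 0, -0.109], [0, -0.72, 0]],
    [[0.046, 0, -0.111], [0, -0.84, 0]],
    [[0.044, 0, -0.113], [0, -0.96, 0]],
    [[0.043, 0, -0.115], [0, -1.08, 0]],
    [[0.042, 0, -0.117], [0, -1.2, 0]],
    [[0.041, 0, -0.119], [0, -1.32, 0]],
    [[0.04, 0, -0.121], [0, -1.44, 0]],
    [[0.04, 0, -0.124], [0, -1.57, 0]],
    [[0.04, 0, -0.124], [0, -1.57, 0]],
    [[0.04, 0, -0.124], [0, -1.57, 0]],
  ],
)

```text
time_s: 20.2
position: [0.5151, 0.1354, 0.1438]
ee_rot: [1.584, 1.587, -0.914]
force: [0.5, 0.0, -1.0]
grip_width: 0.63
finger_force: 37.3
```

Run:
```python
from kin import *
setcmd([.04,0,-.124],[0,-1.57,0]); s=log(); print(s["position"],cmd()[0],s["ee_rot"],cmd()[1].as_rotvec(),s["force"],s["grip_width"])
im,d=eyes.grab_frame("scene"); cv2.imwrite("pics/scene5.png",cv2.resize(im[60:300,200:520,::-1],(640,480)))
P=cloud("scene",d).reshape(-1,3)
m=(abs(P[:,0]-.51)<.06)&(abs(P[:,1]-.15)<.06)&(P[:,2]>.08)&(P[:,2]<.25)&(im.reshape(-1,3).min(1)>100)
Q=P[m]; print(m.sum(),np.percentile(Q,[1,50,99],axis=0).round(3))
rF=ori(-90,30,1); p,r=cmd(); print("down .1",rel(p-[0,0,.1],rF))
```

```text
[0.51505854 0.13540647 0.1437802 ] [0.51470597 0.13445271 0.14438329] [ 1.58395175  1.58715795 -0.91391356] [ 1.58365169  1.58431277 -0.91387017] [ 0.50590679  0.03524091 -1.01478003] 0.629821075572259
127 [[0.489 0.124 0.158]
 [0.516 0.152 0.188]
 [0.548 0.176 0.191]]
down .1 ([0.087, 0.0, 0.05], [0.0, -0.001, 0.0])
```

View pics/scene5.png

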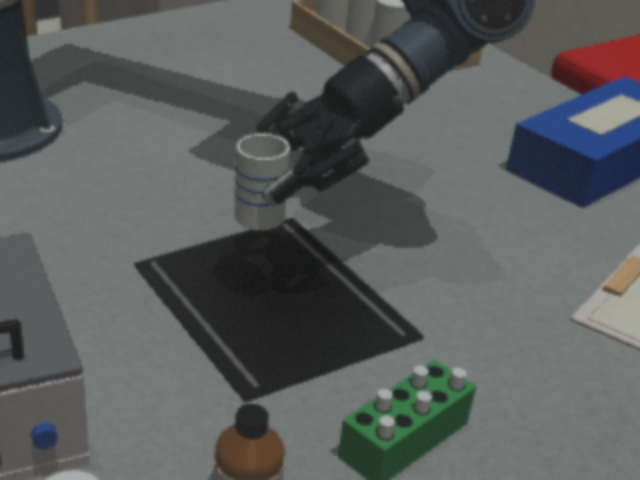

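jog_arm(
  deltas=[
    [[0.015, 0, 0.009], [0, 0, 0]],
    [[0.03, 0, 0.017], [0, 0, 0]],
    [[0.045, 0, 0.026], [0, 0, 0]],
    [[0.058, 0, 0.033], [0, 0, 0]],
    [[0.068, 0, 0.039], [0, 0, 0]],
    [[0.075, 0, 0.043], [0, 0, 0]],
    [[0.08, 0, 0.046], [0, 0, 0]],
    [[0.083, 0, 0.048], [0, 0, 0]],
    [[0.083, 0, 0.048], [0, 0, 0]],
    [[0.083, 0, 0.048], [0, 0, 0]],
    [[0.083, 0, 0.048], [0, 0, 0]],
  ],
)

```text
time_s: 21.35
position: [0.5157, 0.1353, 0.0494]
ee_rot: [1.584, 1.584, -0.913]
force: [0.4, -0.7, 0.2]
grip_width: 0.628
finger_force: 37.3
```

jog_arm(
  deltas=[
    [[0.0009, 0, 0.0005], [0, 0, 0]],
    [[0.0017, 0, 0.001], [0, 0, 0]],
    [[0.0026, 0, 0.0015], [0, 0, 0]],
    [[0.0026, 0, 0.0015], [0, 0, 0]],
  ],
)

```text
time_s: 21.75
position: [0.5153, 0.1351, 0.0457]
ee_rot: [1.584, 1.584, -0.914]
force: [-0.2, -0.3, 0.3]
grip_width: 0.629
finger_force: 37.3
```

jog_arm(
  deltas=[
    [[0.0005, 0, 0.0003], [0, 0, 0]],
    [[0.0009, 0, 0.0005], [0, 0, 0]],
    [[0.0013, 0, 0.0008], [0, 0, 0]],
    [[0.0013, 0, 0.0008], [0, 0, 0]],
  ],
)

```text
time_s: 22.15
position: [0.5154, 0.1352, 0.0446]
ee_rot: [1.583, 1.584, -0.914]
force: [-0.4, 0.7, 1.8]
grip_width: 0.631
finger_force: 37.4
```

jog_arm(
  deltas=[
    [[0.0005, 0, 0.0003], [0, 0, 0]],
    [[0.0009, 0, 0.0005], [0, 0, 0]],
    [[0.0009, 0, 0.0005], [0, 0, 0]],
  ],
)

```text
time_s: 22.45
position: [0.5154, 0.1352, 0.0445]
ee_rot: [1.582, 1.583, -0.915]
force: [-1.3, 2.0, 5.8]
grip_width: 0.632
finger_force: 37.7
```

jog_arm(
  deltas=[
    [[0, 0, 0], [0, 0, 0]],
    [[0, 0, 0], [0, 0, 0]],
    [[0, 0, 0], [0, 0, 0]],
  ],
  claw=0.06,
)

```text
time_s: 22.75
position: [0.5154, 0.135, 0.0429]
ee_rot: [1.584, 1.585, -0.914]
force: [-0.6, 0.7, 0.7]
grip_width: 0.704
finger_force: 0.0
```

jog_arm(
  deltas=[
    [[0, 0, 0], [0, 0, 0]],
    [[0, 0, 0], [0, 0, 0]],
    [[0, 0, 0], [0, 0, 0]],
    [[0, 0, 0], [0, 0, 0]],
    [[0, 0, -0.01], [0, 0, 0]],
    [[0, 0, -0.02], [0, 0, 0]],
    [[0, 0, -0.04], [0, 0, 0]],
    [[0, 0, -0.07], [0, 0, 0]],
    [[0, 0, -0.1], [0, 0, 0]],
    [[0, 0, -0.14], [0, 0, 0]],
    [[0, 0, -0.18], [0, 0, 0]],
    [[0, 0, -0.18], [0, 0, 0]],
  ],
  claw=0.0854,
)

```text
time_s: 23.95
position: [0.5166, 0.297, 0.1366]
ee_rot: [1.585, 1.587, -0.899]
force: [0.9, 0.8, -0.7]
grip_width: 0.999
finger_force: 0.0
```

Run:
```python
from kin import *
for d in ([.083,0,.048],[.0026,0,.0015],[.0013,0,.0008],[.0009,0,.0005],[0,0,-.18]): setcmd(d,[0,0,0])
s=log(); print(s["position"],cmd()[0])
im,d=eyes.grab_frame("scene"); cv2.imwrite("pics/scene6.png",cv2.resize(im[100:300,80:480,::-1],(800,400)))
P=cloud("scene",d).reshape(-1,3); x,y,z=P.T; c=im.reshape(-1,3)
m=(abs(x-.515)<.06)&(abs(y-.15)<.06)&(z>.02)&(z<.12)&(c.min(1)>100)
print(np.percentile(P[m],[1,50,99],axis=0).round(3))
k=fit(); print(k.round(4))
hg=np.array([.446,-.185,.11]); a7=-7
hx=np.array([np.cos(np.radians(a7)),np.sin(np.radians(a7)),0])
for p0 in (105,115,120):
  q=np.array([-.4,.5,1.4,0,1.2,1.])
  for a in (0,20,40,60):
    t=np.radians(a); g=hg+hx*(.19*np.cos(t)-.045*np.sin(t))+Z*(.19*np.sin(t)+.045*np.cos(t)); r=ori(a7,p0-a,-1)
    q,e=ik(g+r.apply([0,0,.019]),r,q,k); print(p0,a,q.round(2),round(e,4),g.round(3))
print(rel(np.array([.5,.2,.35]),ori(-90,60,1)))
r=ori(-50,90,1)
print([rel(np.array([.5,.2,.35]),ori(-90,90,1))])
q=s["q"]
for g,r in ((np.array([.5,.2,.35]),ori(-90,90,1)),(np.array([.55,-.15,.35]),ori(-7,105,1)),(np.array([.55,-.15,.35]),ori(-7,105,-1))): 
    q,e=ik(g,r,s["q"],k); print(q.round(2),e)
```

```text
[0.51664395 0.29700938 0.13661352] [0.51465891 0.29025066 0.13304854]
[[0.49  0.124 0.057]
 [0.506 0.156 0.089]
 [0.541 0.177 0.092]]
[0.2742 0.588  0.1141 0.3917 0.2967 0.111 ]
105 0 [-0.45  0.79  1.2  -0.08  1.4   1.27] 0.0 [ 0.635 -0.208  0.155]
105 20 [-0.51  0.56  1.49  0.04  1.02  1.16] 0.0 [ 0.608 -0.205  0.217]
105 40 [-0.63  0.35  1.79  0.35  0.64  0.82] 0.0 [ 0.562 -0.199  0.267]
105 60 [-0.82  0.22  2.12  1.29  0.5  -0.22] 0.0 [ 0.502 -0.192  0.297]
115 0 [-0.43  0.87  1.06 -0.13  1.62  1.28] 0.0 [ 0.635 -0.208  0.155]
115 20 [-0.49  0.62  1.36 -0.03  1.25  1.22] 0.0 [ 0.608 -0.205  0.217]
115 40 [-0.58  0.39  1.67  0.15  0.85  1.02] 0.0 [ 0.562 -0.199  0.267]
115 60 [-0.76  0.21  2.    0.73  0.54  0.37] 0.0 [ 0.502 -0.192  0.297]
120 0 [-0.42  0.91  1.   -0.15  1.73  1.28] 0.0 [ 0.635 -0.208  0.155]
120 20 [-0.47  0.65  1.29 -0.06  1.36  1.24] 0.0 [ 0.608 -0.205  0.217]
120 40 [-0.56  0.41  1.61  0.09  0.96  1.08] 0.0 [ 0.562 -0.199  0.267]
120 60 [-0.73  0.21  1.94  0.52  0.61  0.59] 0.0 [ 0.502 -0.192  0.297]
([-0.233, -0.015, -0.03], [0.0, 0.523, 0.0])
[([-0.233, -0.015, -0.03], [-0.0, 1.047, 0.0])]
[ 0.17  0.29  1.49 -0.    1.37  0.17] 1.8484881563589817e-06
[-0.42  0.46  1.24 -0.08  1.69 -1.87] 2.732818426323816e-06
[-0.42  0.46  1.24 -0.08  1.69  1.27] 8.874632276799847e-07
```

View pics/scene6.png

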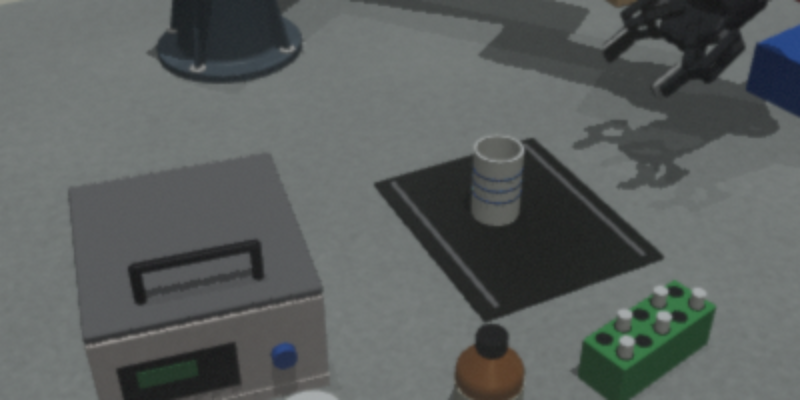

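The beaker stands upright and released at px (497,180), with its rim at z≈0.091. Next, the lid: the closing axis must cross the bar.

```bash
cat > lid.py <<'E'
from kin import *
A=-6.8; hx=np.array([np.cos(np.radians(A)),np.sin(np.radians(A)),0]); BAR0=np.array([.6355,-.208,.155]); HG=BAR0-.19*hx-.045*Z
def lidpose(a,p0=112,d=.016,sg=-1):
    t=np.radians(a); g=HG+hx*(.19*np.cos(t)-.045*np.sin(t))+Z*(.19*np.sin(t)+.045*np.cos(t))
    r=ori(A,p0-a,1)*R.from_rotvec([0,0,sg*np.pi/2]); return g+r.apply([0,0,d]),r
E
python3 - <<'E'
from lid import *
k=fit(); s=robot.observe(); q0=s["q"]
json.dump([s["position"].tolist(),cmd()[1].as_rotvec().tolist()],open("cmd.json","w")) if 0 else None
print(s["position"],cmd()[0])
for sg in (1,-1):
  q=np.array([-.4,.5,1.4,0,1.2,0])
  for a in range(0,61,15): q,e=ik(*lidpose(a,sg=sg),q,k); print(sg,a,q.round(2),round(e,4))
t1=(np.array([.5,.25,.32]),ori(-90,90,1)); d1=rel(*t1); print("1",d1)
c0=open("cmd.json").read(); setcmd(*d1)
for sg in (1,-1):
  p,r=lidpose(0,sg=sg); p=p+[0,0,.13]; d2=rel(p,r); print(sg,"2",d2)
  pc,rc=cmd(); q,e=ik(pc,rc,q0,k); print(q.round(2),e)
  for t in (.25,.5,.75,1): q,e=ik(pc+t*(p-pc),rc*R.from_rotvec(np.array(d2[1])*t),q,k); print(q.round(2),round(e,4))
open("cmd.json","w").write(c0)
E
```

```text
[0.51584163 0.29448064 0.1351534 ] [0.51465891 0.29025066 0.13304854]
1 0 [-0.43  0.85  1.1  -0.12  1.57 -0.29] 0.0
1 15 [-0.47  0.66  1.31 -0.04  1.28 -0.34] 0.0
1 30 [-0.54  0.48  1.55  0.07  0.99 -0.45] 0.0
1 45 [-0.63  0.32  1.79  0.3   0.7  -0.71] 0.0
1 60 [-0.78  0.2   2.03  0.87  0.52 -1.35] 0.0
-1 0 [-0.43  0.85  1.1  -0.12  1.57  2.85] 0.0
-1 15 [-0.47  0.66  1.31 -0.04  1.28  2.8 ] 0.0
-1 30 [-0.54  0.48  1.55  0.07  0.99  2.69] 0.0
-1 45 [-0.63  0.32  1.79  0.3   0.7   2.43] 0.0
-1 60 [-0.78  0.2   2.03  0.87  0.52  1.79] 0.0
1 ([-0.182, -0.015, -0.059], [-0.0, 1.047, 0.0])
1 2 ([-0.458, 0.13, 0.05], [0.383, 0.022, 0.118])
[0.26 0.34 1.49 0.   1.31 0.26] 1.8113956524663277e-06
[0.04 0.38 1.46 0.01 1.39 0.07] 0.0
[-0.15  0.46  1.37 -0.01  1.5  -0.09] 0.0
[-0.31  0.58  1.21 -0.06  1.63 -0.22] 0.0
[-0.43  0.73  0.98 -0.12  1.8  -0.32] 0.0
-1 2 ([-0.458, 0.13, 0.05], [-0.034, 0.577, -2.969])
[0.26 0.34 1.49 0.   1.31 0.26] 1.8113956524663277e-06
[-0.03  0.35  1.52  0.14  1.32 -0.81] 0.0
[-0.24  0.46  1.4   0.16  1.5  -1.77] 0.0
[-0.36  0.6   1.19  0.05  1.7  -2.62] 0.0
[-0.37  0.7   1.05 -0.24  1.68 -2.85] 0.5645
```

jog_arm(
  deltas=[
    [[-0.03, 0, -0.02], [0, 0.1, 0]],
    [[-0.06, -0.005, -0.04], [0, 0.22, 0]],
    [[-0.09, -0.01, -0.059], [0, 0.34, 0]],
    [[-0.12, -0.015, -0.059], [0, 0.46, 0]],
    [[-0.15, -0.015, -0.059], [0, 0.58, 0]],
    [[-0.182, -0.015, -0.059], [0, 0.7, 0]],
    [[-0.182, -0.015, -0.059], [0, 0.82, 0]],
    [[-0.182, -0.015, -0.059], [0, 0.94, 0]],
    [[-0.182, -0.015, -0.059], [0, 1.047, 0]],
    [[-0.182, -0.015, -0.059], [0, 1.047, 0]],
  ],
  claw=0.04,
)

```text
time_s: 25.0
position: [0.4996, 0.2478, 0.3203]
ee_rot: [-2.226, -2.215, 0.002]
force: [0.8, -0.0, -0.4]
grip_width: 0.47
finger_force: 0.0
```

jog_arm(
  deltas=[
    [[-0.042, 0.012, 0.004], [0.035, 0.002, 0.011]],
    [[-0.084, 0.024, 0.008], [0.07, 0.004, 0.022]],
    [[-0.126, 0.036, 0.012], [0.105, 0.006, 0.033]],
    [[-0.168, 0.048, 0.016], [0.14, 0.008, 0.044]],
    [[-0.21, 0.06, 0.02], [0.175, 0.01, 0.055]],
    [[-0.252, 0.072, 0.025], [0.21, 0.012, 0.066]],
    [[-0.294, 0.084, 0.03], [0.245, 0.014, 0.077]],
    [[-0.336, 0.096, 0.036], [0.28, 0.016, 0.088]],
    [[-0.378, 0.108, 0.041], [0.315, 0.018, 0.099]],
    [[-0.42, 0.12, 0.046], [0.35, 0.02, 0.11]],
    [[-0.458, 0.13, 0.05], [0.383, 0.022, 0.118]],
    [[-0.458, 0.13, 0.05], [0.383, 0.022, 0.118]],
    [[-0.458, 0.13, 0.05], [0.383, 0.022, 0.118]],
    [[-0.458, 0.13, 0.05], [0.383, 0.022, 0.118]],
  ],
)

```text
time_s: 26.4
position: [0.6302, -0.2054, 0.2698]
ee_rot: [-2.116, -1.88, 0.368]
force: [0.3, 0.2, -0.1]
grip_width: 0.468
finger_force: 0.0
```

Run:
```python
from lid import *
setcmd([-.182,-.015,-.059],[0,1.047,0]); setcmd([-.458,.13,.05],[.383,.022,.118]); s=log(); print(s["position"],cmd()[0],s["ee_rot"],cmd()[1].as_rotvec(),s["q"].round(2))
im,d=eyes.grab_frame("wrist"); cv2.imwrite("pics/w7.png",im[:,:,::-1])
T=np.eye(4);T[:3,:3]=R.from_rotvec(s["ee_rot"]).as_matrix();T[:3,3]=s["position"]
p=eyes.camera_params("wrist"); P=cloud("wrist",d,T@np.array(p["tool_from_camera"])).reshape(-1,3); c=im.reshape(-1,3)
rl=(P-HG)@np.stack([hx,np.cross(Z,hx),Z],1)
m=(rl[:,2]>.035)&(rl[:,2]<.06)&(abs(rl[:,1])<.045)&(abs(rl[:,0]-.19)<.03)
print("bar in hinge frame (expect .19,0,.045-.05)",m.sum(),np.percentile(rl[m],[2,50,98],axis=0).round(4))
y=rl[m][:,1]; print("slope",np.polyfit(y,rl[m][:,0],1))
m=(abs(rl[:,2]-.01)<.006)&(abs(rl[:,0]-.11)<.15); print("lid",np.percentile(rl[m],[1,50,99],axis=0).round(4))
t=lidpose(0,sg=1); print(rel(t[0]-t[1].apply([0,0,.05]),t[1]), rel(*t))
```

```text
[ 0.63023826 -0.20538647  0.26977739] [ 0.62983234 -0.20772083  0.26990242] [-2.1158369  -1.88010201  0.36750967] [-2.11830975 -1.87993424  0.36564058] [-0.43  0.73  0.98 -0.12  1.8  -0.32]
bar in hinge frame (expect .19,0,.045-.05) 1105 [[ 0.1862 -0.0407  0.0462]
 [ 0.1916  0.0045  0.05  ]
 [ 0.1956  0.0434  0.052 ]]
slope [-0.0017285   0.19142459]
lid [[ 0.0027 -0.096   0.0077]
 [ 0.1243  0.0187  0.0109]
 [ 0.2195  0.0971  0.0125]]
([0.0, 0.048, 0.07], [0.0, 0.0, -0.0]) ([0.0, 0.048, 0.12], [0.0, 0.0, -0.0])
```

View pics/w7.png

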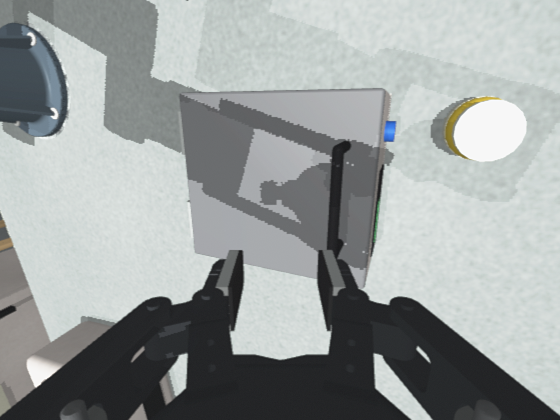

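The wrist view confirms the bar (px (338,200)) runs parallel to the pads and sits within 1.5 mm of the estimate. Approach and grip.

jog_arm(
  deltas=[
    [[0, 0.016, 0.025], [0, 0, 0]],
    [[0, 0.032, 0.05], [0, 0, 0]],
    [[0, 0.048, 0.07], [0, 0, 0]],
    [[0, 0.048, 0.07], [0, 0, 0]],
    [[0, 0.049, 0.082], [0, 0, 0]],
    [[0, 0.049, 0.094], [0, 0, 0]],
    [[0, 0.049, 0.106], [0, 0, 0]],
    [[0, 0.049, 0.115], [0, 0, 0]],
    [[0, 0.049, 0.12], [0, 0, 0]],
    [[0, 0.049, 0.12], [0, 0, 0]],
    [[0, 0.049, 0.12], [0, 0, 0]],
  ],
)

```text
time_s: 27.55
position: [0.6313, -0.2074, 0.1409]
ee_rot: [-2.119, -1.88, 0.365]
force: [0.1, -0.5, -0.3]
grip_width: 0.472
finger_force: 0.0
```

jog_arm(
  deltas=[
    [[0, 0, 0], [0, 0, 0]],
    [[0, 0, 0], [0, 0, 0]],
    [[0, 0, 0], [0, 0, 0]],
    [[0, 0, 0], [0, 0, 0]],
    [[0, 0, 0], [0, 0, 0]],
    [[0, 0, 0], [0, 0, 0]],
    [[0, 0, 0], [0, 0, 0]],
  ],
  claw=0.0,
  force=60,
)

```text
time_s: 28.25
position: [0.6298, -0.2071, 0.1419]
ee_rot: [-2.116, -1.878, 0.369]
force: [-4.3, 0.2, 4.1]
grip_width: 0.089
finger_force: 58.6
```

Run:
```python
from lid import *
setcmd([0,.049,.12],[0,0,0]); s=log(); print(s["position"],cmd()[0],lidpose(0,sg=1)[0],s["force"],s["torque"],s["grip_width"],s["finger_force"])
k=fit();q=s["q"]
p0,r0=cmd(); t0=lidpose(0,sg=1)
for a in range(4,61,4):
    p,r=lidpose(a,sg=1); d=rel(p-t0[0]+p0,r); q,e=ik(p,r,q,k); print(a,d,round(e,4))
```

```text
[ 0.629762   -0.207124    0.14188458] [ 0.63033804 -0.2078404   0.14028479] [ 0.62954846 -0.20729032  0.14016506] [-4.25916183  0.15177719  4.08815779] [0.05823741 0.85487681 0.01034715] 0.08935896391267471 58.58000457286835
4 ([-0.0, -0.007, -0.011], [-0.07, 0.0, -0.0]) 0.0
8 ([-0.0, -0.015, -0.021], [-0.139, 0.0, -0.0]) 0.0
12 ([-0.0, -0.024, -0.031], [-0.209, 0.0, -0.0]) 0.0
16 ([-0.0, -0.033, -0.04], [-0.279, 0.0, -0.0]) 0.0
20 ([-0.0, -0.043, -0.049], [-0.349, 0.0, -0.0]) 0.0
24 ([-0.0, -0.053, -0.056], [-0.419, 0.0, -0.0]) 0.0
28 ([-0.0, -0.064, -0.063], [-0.488, 0.0, -0.0]) 0.0
32 ([-0.0, -0.076, -0.07], [-0.558, 0.0, -0.0]) 0.0
36 ([-0.0, -0.087, -0.075], [-0.628, 0.0, -0.0]) 0.0
40 ([-0.0, -0.1, -0.08], [-0.698, 0.0, -0.0]) 0.0
44 ([-0.0, -0.112, -0.084], [-0.768, 0.0, -0.0]) 0.0
48 ([-0.0, -0.125, -0.086], [-0.837, 0.0, -0.0]) 0.0
52 ([-0.0, -0.138, -0.088], [-0.907, 0.0, -0.0]) 0.0
56 ([-0.0, -0.151, -0.089], [-0.977, 0.001, -0.0]) 0.0
60 ([-0.0, -0.164, -0.09], [-1.047, 0.001, -0.0]) 0.0
```

jog_arm(
  deltas=[
    [[0, -0.003, -0.005], [-0.035, 0, 0]],
    [[0, -0.007, -0.011], [-0.07, 0, 0]],
    [[0, -0.011, -0.016], [-0.105, 0, 0]],
    [[0, -0.015, -0.021], [-0.139, 0, 0]],
    [[0, -0.0195, -0.026], [-0.174, 0, 0]],
    [[0, -0.024, -0.031], [-0.209, 0, 0]],
    [[0, -0.033, -0.04], [-0.279, 0, 0]],
    [[0, -0.043, -0.049], [-0.349, 0, 0]],
    [[0, -0.043, -0.049], [-0.349, 0, 0]],
    [[0, -0.043, -0.049], [-0.349, 0, 0]],
  ],
)

```text
time_s: 29.25
position: [0.6089, -0.2046, 0.2019]
ee_rot: [-2.329, -2.067, 0.039]
force: [-2.9, -0.6, -2.3]
grip_width: 0.088
finger_force: 59.6
```

Run:
```python
from lid import *
p0,r0=cmd(); t0=lidpose(0,sg=1)
setcmd([0,-.043,-.049],[-.349,0,0]); s=log(); print(s["position"],cmd()[0],s["force"],s["torque"],s["grip_width"],s["finger_force"])
for a in range(24,61,4):
    p,r=lidpose(a,sg=1); print(a,rel(p-t0[0]+p0,r))
```

```text
[ 0.60886847 -0.20460181  0.20187766] [ 0.60896285 -0.20525638  0.20181872] [-2.90988008 -0.63419284 -2.33397098] [-0.0950139   0.4553153  -0.03388636] 0.08825746731837737 59.64436590671539
24 ([-0.0, -0.007, -0.01], [-0.07, 0.0, -0.0])
28 ([-0.0, -0.015, -0.021], [-0.139, 0.0, -0.0])
32 ([-0.0, -0.023, -0.031], [-0.209, 0.0, -0.0])
36 ([-0.0, -0.033, -0.04], [-0.279, 0.0, -0.0])
40 ([-0.0, -0.043, -0.048], [-0.349, 0.0, -0.0])
44 ([-0.0, -0.053, -0.056], [-0.419, 0.001, -0.0])
48 ([-0.0, -0.064, -0.063], [-0.488, 0.001, -0.0])
52 ([-0.0, -0.075, -0.069], [-0.558, 0.001, -0.0])
56 ([-0.0, -0.087, -0.075], [-0.628, 0.001, -0.0])
60 ([-0.0, -0.099, -0.079], [-0.698, 0.001, -0.0])
```

Forces are tiny and the lid follows. Continue to 60°.

jog_arm(
  deltas=[
    [[0, -0.003, -0.005], [-0.035, 0, 0]],
    [[0, -0.007, -0.01], [-0.07, 0, 0]],
    [[0, -0.015, -0.021], [-0.139, 0, 0]],
    [[0, -0.023, -0.031], [-0.209, 0, 0]],
    [[0, -0.033, -0.04], [-0.279, 0, 0]],
    [[0, -0.043, -0.048], [-0.349, 0, 0]],
    [[0, -0.053, -0.056], [-0.419, 0, 0]],
    [[0, -0.0585, -0.0595], [-0.454, 0, 0]],
    [[0, -0.064, -0.063], [-0.488, 0, 0]],
    [[0, -0.0695, -0.066], [-0.523, 0, 0]],
    [[0, -0.075, -0.069], [-0.558, 0, 0]],
    [[0, -0.081, -0.072], [-0.593, 0, 0]],
    [[0, -0.087, -0.075], [-0.628, 0, 0]],
    [[0, -0.093, -0.077], [-0.663, 0, 0]],
    [[0, -0.099, -0.079], [-0.698, 0, 0]],
    [[0, -0.099, -0.079], [-0.698, 0, 0]],
    [[0, -0.099, -0.079], [-0.698, 0, 0]],
    [[0, -0.099, -0.079], [-0.698, 0, 0]],
    [[0, -0.099, -0.079], [-0.698, 0, 0]],
  ],
)

```text
time_s: 31.15
position: [0.515, -0.1933, 0.2848]
ee_rot: [1.931, 1.715, 0.59]
force: [1.5, 1.4, 0.8]
grip_width: 0.087
finger_force: 60.2
```

Run:
```python
from lid import *
setcmd([0,-.099,-.079],[-.698,0,0]); s=log(); print(s["position"],cmd()[0],lidpose(60,sg=1)[0],s["ee_rot"],cmd()[1].as_rotvec(),s["force"],s["torque"],s["grip_width"],s["finger_force"],s["q"].round(2))
F=np.stack([hx,np.cross(Z,hx),Z],1)
r=R.from_rotvec(s["ee_rot"]); b=(s["position"]-r.apply([0,0,.016])-HG)@F; print("bar",b,"angle",np.degrees(np.arctan2(b[2],b[0])-np.arctan2(.045,.19)))
ims=[]
for c in ("scene","top"):
    im,d=eyes.grab_frame(c); ims.append(im); P=cloud(c,d).reshape(-1,3); l=(P-HG)@F
    a=np.degrees(np.arctan2(l[:,2],l[:,0])); rad=np.hypot(l[:,2],l[:,0])
    m=(abs(l[:,1])<.095)&(rad>.03)&(rad<.215)&(a>40)&(a<80)
    # keep points close to the plane of an assumed 60 deg lid, either face
    n=np.array([-np.sin(np.radians(60)),0,np.cos(np.radians(60))]); h=l@n; u=l[:,0]*.5+l[:,2]*.866
    m&=(h>-.012)&(h<.022)
    print(c,m.sum())
    if m.sum()>50:
        for lo,hi in ((-.012,.005),(.005,.022)):
            k=m&(h>lo)&(h<hi)
            if k.sum()>50: f=np.polyfit(u[k],h[k],1); print(lo,k.sum(),f.round(4),"angle",60+np.degrees(np.arctan(f[0])),np.median(h[k]))
    if c=="top": print([(x["position"],x["score"]) for x in eyes.boxes_of("beaker","top")])
cv2.imwrite("pics/b8.png",cv2.resize(np.hstack(ims)[:,:,::-1],(800,300)))
```

```text
[ 0.51502358 -0.19330059  0.28475167] [ 0.51344696 -0.19379738  0.28420443] [ 0.51225257 -0.19330363  0.28443665] [1.93058972 1.71505019 0.59025769] [1.93154051 1.71460335 0.5899812 ] [1.48353222 1.41313588 0.76326583] [0.24937181 0.10790669 0.14695496] 0.08690826536278991 60.17753541469574 [-0.78  0.21  2.03  0.87  0.52 -1.34]
bar [0.05877347 0.00033701 0.18735472] angle 59.25874552140272
scene 5481
-0.012 5479 [-0.0199  0.0008] angle 58.86022649006053 -0.0018193308066227704
top 6732
0.005 6711 [-0.0146  0.0097] angle 59.163963333299755 0.007378733188848563
[([0.5173, 0.1572, 0.0437], 0.81)]
```

View pics/b8.png

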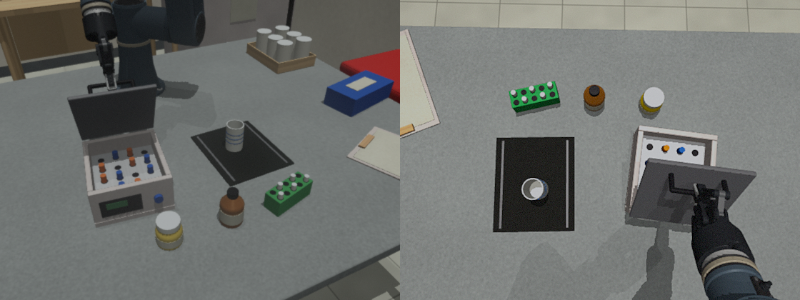

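The picture shows the lid held up by the gripper, the beaker upright on the mat at px (535,188), and the bystanders untouched. The lid measures about 59.1°, so I'll nudge it by 0.9°.

jog_arm(
  deltas=[
    [[0, -0.0008, -0.0012], [-0.008, 0, 0]],
    [[0, -0.0016, -0.0024], [-0.016, 0, 0]],
    [[0, -0.0016, -0.0024], [-0.016, 0, 0]],
    [[0, -0.0016, -0.0024], [-0.016, 0, 0]],
    [[0, -0.0016, -0.0024], [-0.016, 0, 0]],
    [[0, -0.0016, -0.0024], [-0.016, 0, 0]],
    [[0, -0.0016, -0.0024], [-0.016, 0, 0]],
    [[0, -0.0016, -0.0024], [-0.016, 0, 0]],
  ],
)

```text
time_s: 32.1
position: [0.5118, -0.1929, 0.2859]
ee_rot: [1.92, 1.704, 0.602]
force: [1.8, 1.9, 5.4]
grip_width: 0.087
finger_force: 60.5
```

Run:
```python
from lid import *
s=log(); F=np.stack([hx,np.cross(Z,hx),Z],1)
r=R.from_rotvec(s["ee_rot"]); b=(s["position"]-r.apply([0,0,.016])-HG)@F; print("angle",np.degrees(np.arctan2(b[2],b[0])-np.arctan2(.045,.19)),s["force"],s["finger_force"],abs(s["qvel"]).max())
ang=[]
for c,lo,hi in (("scene",-.012,.005),("top",.005,.022)):
    im,d=eyes.grab_frame(c); P=cloud(c,d).reshape(-1,3); l=(P-HG)@F
    n=np.array([-.866,0,.5]); h=l@n; u=l[:,0]*.5+l[:,2]*.866
    k=(abs(l[:,1])<.095)&(u>.03)&(u<.215)&(h>lo)&(h<hi); a=60+np.degrees(np.arctan(np.polyfit(u[k],h[k],1)[0])); print(c,a); ang.append(a)
if abs(np.mean(ang)-60)<1: print(robot.finish_job())
```

```text
angle 60.30666713028466 [1.80608438 1.92452878 5.40888282] 60.466681122779846 0.001540726662840167
scene 59.90956540106234
top 60.10869328999573
the job is handed in; nothing more can be done
None
```

The beaker now stands mouth-up and released on the mat, the lid is held steady at about 60° (the two cameras read 59.9° and 60.1°), and I handed the job in at about 32 s with the bottle, rack and jar untouched.

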